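# Square a pocket template and load it in the creasing press's sprung carrier

## Task

Gently slide the knobbed pocket template along the squaring board until its straight heel and one long side lie flush against the two fences, and let go of it there. Then take it by its round knob and load it into the press carrier: heel against the sprung jaw, push the jaw back, lower the plate flat on the bed with its nose behind the fixed lip, and let go so that the spring holds it. Do not ram the fences or the carrier, and leave the thread cones and the pattern weight on the table where they are.

Things in the scene. Friction and masses are not known exactly. Their poses are not given: they have to be found in the camera images.
- template: aluminium pocket template, plate 150 (x) x 100 (y) x 8 mm, 0.25 to 0.5 kg, straight heel edge at x = +75 mm; nose end at x = -75 mm is 40 mm wide, its two corners clipped 30 mm at 45 deg. On it at x = y = 0 a black round knob, 30 mm diameter, 8 to 48 mm above the underside. Origin: centre of the underside. Starts loose on the board, askew up to 0.35 rad, clear of the fences, heel towards the heel fence
- template_heel (a point): middle of the template's straight heel edge, on the underside, 75 mm along x from its origin; axes as the template's. The long sides (y = +50 and -50 mm) are straight from x = -45 to +75 mm. The smooth plate slides easily on the board, fences and carrier (friction 0.24 to 0.36)
- squaring_board: fixed plywood board 270 (x) x 220 (y) x 12 mm with two aluminium fences 16 mm thick, tops 26 mm above the table. Heel fence at the +x end: inner face x = +115 mm, y = -74 to +106. Side fence on the +y side: inner face y = +90 mm, x = -85 to +115. Origin: centre of the underside. It stands left or right, its yaw within 0.25 rad
- fence_corner (a point): inner corner of the two fences on the board's top surface (12 mm above the table); axes as the board's. Squared, the template has its heel on the heel fence and its +y side on the side fence: its origin is at x = -75, y = -50, z = 0 mm from here, axes parallel to these
- carrier: fixed grey carrier of the press, bed 250 (x) x 150 (y) x 12 mm. On the bed: at the -x end a fixed lip 90 mm wide, 6 mm high; two side rails 6 mm high, 105 mm apart, x = -25 to +50 mm; at the +x end a sprung steel jaw bar 110 mm wide, top 21.5 mm above the bed, with a fixed block behind it 30 mm above the bed. Origin: centre of the underside; yaw within 0.25 rad
- carrier_seat (a point): point on the bed's surface (12 mm above the table), midway between the rails, where the loaded template's origin belongs, axes parallel (heel at the jaw, nose at the lip). Axes as the carrier's. The lip's inner face is 75 mm to -x of it; the jaw's face 69 mm to +x at rest, 75 mm when the template is loaded
- jaw_bar (a joint): how far the sprung jaw is pushed back towards the carrier's +x, m: 0 at rest, 0.006 with the template loaded, 0.012 at its stop. The spring pushes with about 3 N at rest, 6 N loaded, 9 N at the stop
- cone_a: white thread cone, standing, 60 mm base, 108 mm tall; bystander, origin at the centre of its underside
- cone_b: white thread cone, standing, 60 mm base, 108 mm tall; bystander, origin at the centre of its underside
- weight: dark steel pattern weight, 56 mm wide, 56 mm tall; bystander, origin at the centre of its underside
Mind the look-alikes: they are no part of the job. There is more than one size of the template; the one meant has the size given above.

How it is judged:
By the outcome, as a careful person would: the job done as asked, in the order asked, and still so for the second after the job is handed in, with the robot touching nothing.
It also fails if it takes over 72 s, if anything falls off the work surface, if the arm or the gripper's body presses on something with over 40 N, if the wrist force passes 120 N, or if a joint passes its speed limit or range.

## Robot

A 7-joint arm with a two-finger parallel gripper is mounted at the origin on the work surface. World frame = base frame: x ahead of the robot, y to its left, z up, the work surface at z = 0. Lengths are in m, angles in rad, forces in N, time in s.
With the tool pointing down it reaches from about 0.425 to 0.875 m from the base axis. Payload 4.7 kg.
Tool frame: the origin (TCP) lies midway between the tips of the shut fingers; the grasp point (between the pads) lies 19 mm behind it (hold_point_z is the distance from the TCP to the grasp point, in m); x points along the fingers, z is the direction in which the jaws open and shut, and the axes are right-handed (so a half turn about x gives the same grasp; the last joint's range is limited). The gripper opens to 87 mm and grips with 3 to 60 N. Pads are 19 mm wide; open, the fingers measure 117 mm over their backs; the gripper's body (75 mm by 190 mm) begins 51 mm behind the grasp point.
Start: joints at [1.221, 0.321, -0.07, 1.45, 0.023, 1.371, -0.057], TCP at [0.231, -0.607, 0.223] pointing down, gripper open.
Joint ranges: [-2.86, 2.86], [-0.3, 2.09], [-1.38, 1.24], [0.06, 2.45], [-1.56, 4.7], [0.09, 2.05], [-2.69, 2.69]. Speed limits (rad/s): [2.57, 2.57, 3.14, 3.14, 3.14, 3.14, 3.14].

## Interface

Orientations are given as a unit quaternion [x, y, z, w].
In Python, from bench import * gives the robot as it stands.
- The arm moves only by the tool play_rows, never from a script. Its argument "rows" is a list of rows, each a list of 3 entries, a list of its own where there are three numbers: the shift along the world's x, y, z normalised to -1 to 1, where 1 is 0.5 m, then the turn, a rotation vector about the world's x, y, z normalised to -1 to 1, where 1 is pi/2 rad, then the opening, from 0 (shut) to 1 (fully open). In form: [[[tx, ty, tz], [rx, ry, rz], jaw], ...]. A call has 1 to 10 rows; each row is the pose to reach, as a shift and turn from the pose commanded when the call began; what a row does not reach only later rows make up. A row lasts 1/12 s, in which the tool goes at most 41.7 mm and 7.16 degrees, less where a joint would pass 70% of its speed; a pose out of reach is approached as far as the arm can. A call with a number of a shift or a turn outside -1 to 1 is refused whole. A call with a gripper value outside its range is refused whole. The fingers move at their own pace and stop on an object; the grip force is fixed at half the most. Time passes only in rows, so rows that repeat a pose let the fingers close. It gives the time, the measured TCP pose, the force and the opening at its end, in the units of the state.
- sense(): the state, without advancing time (a new reading comes with each control period).
- snapshot(name): name is "scene" or "top" or "wrist"; returns a dict with "frame" (400x640x3 uint8, blue, green, red), "z_map" (400x640 float32, m along the optical axis (not along the pixel's ray), 0 where there is no reading), "fx", "fy", "cx", "cy" (pixels), "extrinsics" (4x4, takes a point from camera to world coordinates); the wrist camera has in their place "mount" (4x4, takes a point from camera to tool coordinates, whose origin is the TCP and whose axes are the tool frame's). Camera axes: x right, y down, z forward; pixel columns grow to the right and rows downward; lengths in m; the calibration is good to about 2 mm. A picture is of the moment at which its call begins: read the wrist's pose just before it.
- hand_in(): hands the job in, once; it reports no verdict.
The state is a dict: "t": time; "joints": joint angles; "joint_vel": joint speeds; "joint_torque": joint torques, N m; "tool_pos": TCP position; "ee_rot": TCP orientation; "ft_force": force on the tool from outside, world axes, zero at the start; "moment": the same for the moment, N m; "grip_width": finger opening in m.
Only numpy, scipy, OpenCV 4.12 (cv2) and the standard library are available. Lean on these libraries where they do the work, as an engineer would, in place of code of your own. Each camera call takes 0.05 s, during which the arm holds its last target. There are 200 camera calls.

## Working session

There is one attempt and no reset: what is moved stays moved. The work goes in short steps, Python scripts to look and compute and a tool call to move; the robot and the scene stay as the last step left them, time stands still between calls to the robot, and variables do not carry over. Pictures are saved under pics/ and viewed, about 8 in all and at most 12, crops included, and the job is handed in when it is done.

Besides the shell and the picture viewer there is one more tool, called after ">>>" as name([rows], argument=value, ...), one row to a line, values as JSON. play_rows: Moves the arm, as the interface text tells. Its arguments: {"type":"object","properties":{"rows":{"type":"array","items":{"type":"array"}}},"required":["rows"]}

```bash
mkdir -p pics; python3 - <<'E'
from bench import *
import cv2,numpy as np
s=sense();print({k:np.round(v,3).tolist() for k,v in s.items()})
for n in ("top","scene"):
    d=snapshot(n);cv2.imwrite(f"pics/{n}0.png",d["frame"]);np.savez(f"{n}0.npz",**d)
    print(n,d["fx"],d["fy"],d["cx"],d["cy"],np.round(d["extrinsics"],4).tolist())
E
```

```text
{'t': 0.0, 'joints': [1.221, 0.322, -0.07, 1.452, 0.023, 1.371, -0.057], 'joint_vel': [0.0, -0.001, 0.0, -0.0, 0.0, 0.001, 0.0], 'joint_torque': [-0.001, -49.129, -0.404, -31.253, -0.064, 0.044, 0.0], 'tool_pos': [0.231, -0.607, 0.221], 'ee_rot': [0.402, 0.583, -0.401, 0.582], 'ft_force': [0.002, -0.195, 0.289], 'moment': [-0.006, -0.038, -0.021], 'grip_width': 0.087}
top 420.73140283594887 420.73140283594887 312.68081703930545 203.1536964565406 [[0.0099, -0.9983, 0.0575, 0.3928], [-0.9998, -0.0087, 0.0201, 0.0163], [-0.0195, -0.0577, -0.9981, 1.146], [0.0, 0.0, 0.0, 1.0]]
scene 402.0791412185686 402.0791412185686 316.61706476364253 194.547558496128 [[0.6585, 0.5271, -0.5372, 0.9889], [0.7524, -0.4434, 0.4872, -0.4612], [0.0186, -0.7249, -0.6886, 0.7224], [0.0, 0.0, 0.0, 1.0]]
```

View pics/top0.png

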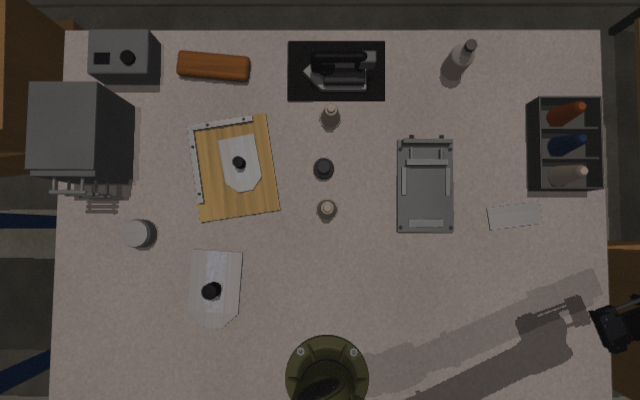

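View pics/scene0.png

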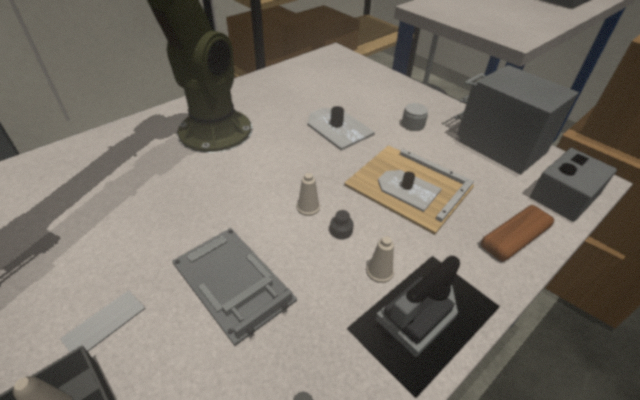

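```bash
cat > h.py <<'E'
import numpy as np,cv2
from scipy.spatial.transform import Rotation as R
def ray(d,T,uv,z):
    uv=np.atleast_2d(np.array(uv,float))
    r=np.c_[(uv[:,0]-d["cx"])/d["fx"],(uv[:,1]-d["cy"])/d["fy"],np.ones(len(uv))]@T[:3,:3].T
    return T[:3,3]+r*((z-T[2,3])/r[:,2])[:,None]
def tool(s):
    T=np.eye(4);T[:3,:3]=R.from_quat(s["ee_rot"]).as_matrix();T[:3,3]=s["tool_pos"];return T
def proj(d,T,P):
    P=np.atleast_2d(P);c=(P-T[:3,3])@T[:3,:3]
    return np.c_[c[:,0]/c[:,2]*d["fx"]+d["cx"],c[:,1]/c[:,2]*d["fy"]+d["cy"]]
def line_yaw(p):return np.arctan2(p[1,1]-p[0,1],p[1,0]-p[0,0])
E
python3 - <<'E'
from bench import *
from h import *
d=dict(np.load("top0.npz"));T=d["extrinsics"]
def P(n,uv,z):print(n,np.round(ray(d,T,uv,z),3).tolist())
P("board corners top TL,TR,BR,BL",[(189,127),(267,114),(280,211),(202,222)],.012)
P("knob",[(238.5,162.5)],.060);P("decoy knob",[(211,290)],.05)
P("carrier TL TR BR BL",[(398,138),(453,138),(453,232),(397,232)],.012)
P("coneA coneB weight",[(331,119),(327,210),(324,170)],.05)
s=sense();w=snapshot("wrist");print(w["fx"],w["cx"],w["cy"],np.round(w["mount"],3).tolist());print(np.round(tool(s),3).tolist())
E
```

```text
board corners top TL,TR,BR,BL [[0.664, 0.381, 0.012], [0.702, 0.167, 0.012], [0.436, 0.127, 0.012], [0.404, 0.338, 0.012]]
knob [[0.56, 0.233, 0.06]]
decoy knob [[0.228, 0.3, 0.05]]
carrier TL TR BR BL [[0.637, -0.191, 0.012], [0.638, -0.339, 0.012], [0.384, -0.337, 0.012], [0.383, -0.188, 0.012]]
coneA coneB weight [[0.679, -0.008, 0.05], [0.438, 0.001, 0.05], [0.543, 0.009, 0.05]]
276.58418164581786 322.00199491209185 195.63756019994338 [[0.001, -0.267, 0.964, -0.162], [-0.0, -0.964, -0.267, 0.073], [1.0, 0.0, -0.001, 0.0], [0.0, 0.0, 0.0, 1.0]]
[[-0.001, 0.935, 0.356, 0.231], [0.002, 0.356, -0.935, -0.607], [-1.0, -0.0, -0.002, 0.222], [0.0, 0.0, 0.0, 1.0]]
```

>>> play_rows([
  [[0.56,0.69,-0.04],[0,0,0.768],1],
  [[0.56,0.69,-0.04],[0,0,0.768],1],
  [[0.56,0.69,-0.04],[0,0,0.768],1],
  [[0.56,0.69,-0.04],[0,0,0.768],1],
  [[0.56,0.69,-0.04],[0,0,0.768],1],
  [[0.56,0.69,-0.04],[0,0,0.768],1],
  [[0.56,0.69,-0.04],[0,0,0.768],1],
  [[0.56,0.69,-0.04],[0,0,0.768],1],
  [[0.56,0.69,-0.04],[0,0,0.768],1],
  [[0.56,0.69,-0.04],[0,0,0.768],1],
])

```text
t: 0.98
tool_pos: [0.4943, -0.2825, 0.2037]
ee_rot: [-0.002, 0.707, 0.002, 0.707]
ft_force: [0.4, -0.3, -0.2]
grip_width: 0.0871
```

>>> play_rows([
  [[0,0,-0.06],[0,0,0.0],1],
  [[0,0,-0.06],[0,0,0.0],1],
  [[0,0,-0.06],[0,0,0.0],1],
  [[0,0,-0.06],[0,0,0.0],1],
  [[0,0,-0.06],[0,0,0.0],1],
])

```text
t: 1.4
tool_pos: [0.4934, -0.2861, 0.1751]
ee_rot: [0.001, 0.707, -0.002, 0.708]
ft_force: [0.2, -0.5, 0.3]
grip_width: 0.0872
```

```bash
cat > look.py <<'E'
import sys
from bench import *
from h import *
n=sys.argv[1];s=sense();d=snapshot("wrist");d["T"]=tool(s)@d["mount"]
np.savez(n+".npz",**d);cv2.imwrite(f"pics/{n}.png",d["frame"])
print(s["t"],np.round(s["tool_pos"],4),np.round(R.from_quat(s["ee_rot"]).as_matrix(),3).tolist(),np.round(s["joints"],2),np.round(s["ft_force"],1))
E
python3 look.py w1
```

```text
1.4 [ 0.4934 -0.2861  0.1751] [[0.001, 0.004, 1.0], [-0.001, 1.0, -0.004], [-1.0, -0.001, 0.001]] [ 0.87  0.21 -0.45  1.71  0.1   1.25  0.4 ] [ 0.2 -0.5  0.3]
```

View pics/w1.png

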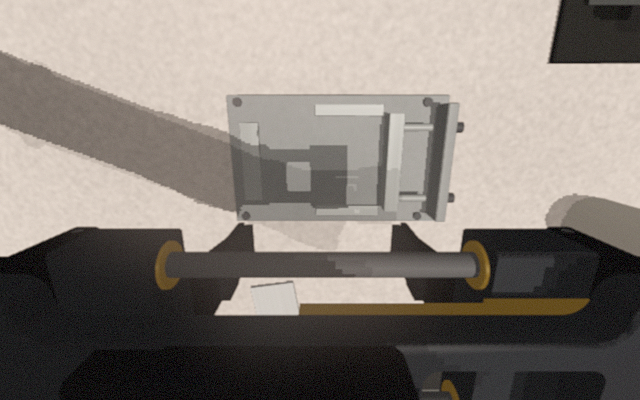

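```bash
cat >> h.py <<'E'
def edge(d,a,b,z,sign=0,w=5,n=40):
    """fit image edge near segment a-b (subpixel), return two world pts on plane z"""
    g=cv2.GaussianBlur(cv2.cvtColor(d["frame"],cv2.COLOR_BGR2GRAY).astype(np.float32),(0,0),.8)
    a,b=np.array(a,float),np.array(b,float);t=(b-a)/np.linalg.norm(b-a);nn=np.array([-t[1],t[0]])
    o=np.arange(-w,w+.01,.25);pts=[]
    for f in np.linspace(.04,.96,n):
        q=a+f*(b-a)+o[:,None]*nn
        p=cv2.remap(g,q[:,0].astype(np.float32)[None],q[:,1].astype(np.float32)[None],cv2.INTER_LINEAR)[0]
        gr=np.gradient(p);gr=np.abs(gr) if sign==0 else sign*gr
        i=gr.argmax()
        if gr[i]>.8:pts.append(q[i])
    pts=np.array(pts,np.float32)
    vx,vy,x0,y0=cv2.fitLine(pts,cv2.DIST_HUBER,0,.01,.01).ravel()
    v=np.array([vx,vy]);v*=np.sign(v@t);c=np.array([x0,y0]);
    r=np.abs((pts-c)@np.array([-v[1],v[0]]))
    e=[c+v*((a-c)@v),c+v*((b-c)@v)]
    P=ray(d,d["T"],e,z)[:,:2];return P,len(pts),round(float(np.median(r)),2)
E
python3 - <<'E'
from h import *
d=dict(np.load("w1.npz"))
for n,a,b,z in [("bed +y",(230,95),(445,95),.012),("bed -y",(250,221),(430,221),.012),("bed -x",(228,100),(236,216),.012),
 ("rail+ in",(318,115),(381,115),.018),("rail- in",(320,206),(376,206),.018),("lip in",(258,126),(261,198),.018),("jaw front top",(391,115),(385,208),.0335),("block back",(458,105),(446,218),.042)]:
    P,k,r=edge(d,a,b,z);print(n,np.round(P,4).tolist(),"yaw",round(line_yaw(P),3),k,r)
E
```

```text
bed +y [[0.3923, -0.1853], [0.6298, -0.1864]] yaw -0.005 40 0.14
bed -y [[0.4034, -0.3349], [0.6283, -0.3355]] yaw -0.003 40 0.15
bed -x [[0.387, -0.1925], [0.3869, -0.3288]] yaw -1.571 40 0.16
rail+ in [[0.4893, -0.208], [0.559, -0.2084]] yaw -0.006 40 0.1
rail- in [[0.4912, -0.3183], [0.5584, -0.3127]] yaw 0.083 40 0.44
lip in [[0.4207, -0.2204], [0.4217, -0.3039]] yaw -1.559 39 0.31
jaw front top [[0.5648, -0.2092], [0.5645, -0.312]] yaw -1.573 40 0.14
block back [[0.633, -0.2], [0.6325, -0.3214]] yaw -1.575 40 0.31
```

>>> play_rows([
  [[0.0,0.75,0.05],[0,0,0.1],0.6],
  [[0.0,0.75,0.05],[0,0,0.1],0.6],
  [[0.0,0.75,0.05],[0,0,0.1],0.6],
  [[0.0,0.75,0.05],[0,0,0.1],0.6],
  [[0.0,0.75,0.05],[0,0,0.1],0.6],
  [[0.0,0.75,0.05],[0,0,0.1],0.6],
  [[0.0,0.75,0.05],[0,0,0.1],0.6],
  [[0.0,0.75,0.05],[0,0,0.1],0.6],
  [[0.0,0.75,0.05],[0,0,0.1],0.6],
  [[0.0,0.75,0.05],[0,0,0.1],0.6],
])

```text
t: 2.28
tool_pos: [0.4934, 0.1003, 0.2013]
ee_rot: [-0.058, 0.703, 0.061, 0.706]
ft_force: [0.1, 1.7, 0.7]
grip_width: 0.0526
```

>>> play_rows([
  [[0.06,0.14,-0.05],[0,0,0.04],0.6],
  [[0.06,0.14,-0.05],[0,0,0.04],0.6],
  [[0.06,0.14,-0.05],[0,0,0.04],0.6],
  [[0.06,0.14,-0.05],[0,0,0.04],0.6],
  [[0.06,0.14,-0.05],[0,0,0.04],0.6],
])

```text
t: 2.7
tool_pos: [0.524, 0.1596, 0.1742]
ee_rot: [-0.077, 0.703, 0.077, 0.703]
ft_force: [0.3, 0.2, 1.0]
grip_width: 0.0523
```

```bash
python3 look.py w2
```

```text
2.7 [0.524  0.1596 0.1742] [[0.0, -0.216, 0.976], [-0.0, 0.976, 0.216], [-1.0, -0.0, 0.0]] [ 0.4   0.22 -0.83  1.75  0.17  1.25 -0.26] [0.3 0.2 1. ]
```

View pics/w2.png

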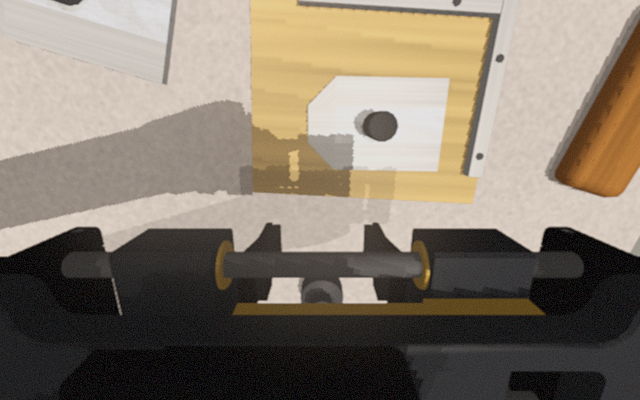

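```bash
python3 - <<'E'
from h import *
d=dict(np.load("w2.npz"))
for n,a,b,z in [("heel fence top in",(497,22),(470,170),.026),("side fence top in",(305,4),(485,11),.026),("board -x",(250,20),(252,180),.012),
 ("T heel",(448,84),(440,168),.020),("T +y",(342,77),(440,79),.020),("T -y",(356,171),(434,171),.020),("T nose",(307,108),(307,128),.020)]:
    P,k,r=edge(d,a,b,z,w=4);print(n,np.round(P,4).tolist(),"yaw",round(line_yaw(P),3),k,r)
g=cv2.cvtColor(d["frame"],cv2.COLOR_BGR2GRAY)
m=((g<75)*255).astype(np.uint8);m[:100]=0;m[152:]=0;m[:,:350]=0;m[:,405:]=0
cs=max(cv2.findContours(m,0,2)[0],key=cv2.contourArea);c,rad=cv2.minEnclosingCircle(cs);print(c,rad,ray(d,d["T"],[c],.06))
cv2.imwrite("pics/w2c.png",cv2.resize(d["frame"][0:210,240:520],None,fx=2.8,fy=2.8,interpolation=cv2.INTER_CUBIC))
E
```

```text
heel fence top in [[0.659, 0.359], [0.6826, 0.2129]] yaw -1.41 40 0.14
side fence top in [[0.4682, 0.3359], [0.6425, 0.3644]] yaw 0.162 40 0.2
board -x [[0.413, 0.3109], [0.4417, 0.1443]] yaw -1.4 35 0.44
T heel [[0.6321, 0.2953], [0.6499, 0.2071]] yaw -1.372 40 0.2
T +y [[0.5192, 0.2791], [0.6212, 0.2992]] yaw 0.194 40 0.17
T -y [[0.5585, 0.1851], [0.647, 0.2028]] yaw 0.198 40 0.27
T nose [[0.4905, 0.239], [0.4946, 0.2182]] yaw -1.376 40 0.14
(374.0, 125.0) 12.16562557220459 [[0.55837085 0.23647273 0.06      ]]
```

View pics/w2c.png

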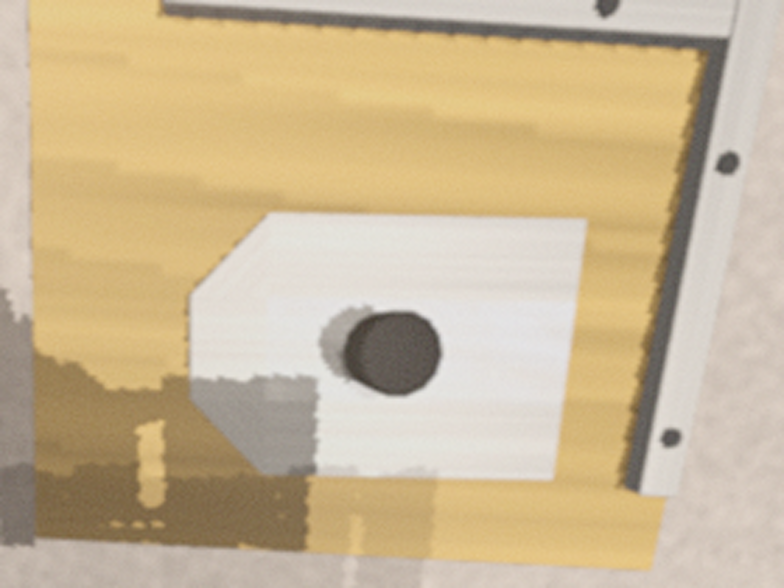

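>>> play_rows([
  [[0.087,0.156,-0.1],[0,0,-0.014],0.6],
  [[0.087,0.156,-0.13],[0,0,-0.014],0.6],
  [[0.087,0.156,-0.13],[0,0,-0.014],0.6],
  [[0.087,0.156,-0.13],[0,0,-0.014],0.6],
  [[0.087,0.156,-0.13],[0,0,-0.014],0.6],
])

```text
t: 3.17
tool_pos: [0.5668, 0.2377, 0.1083]
ee_rot: [-0.07, 0.704, 0.069, 0.703]
ft_force: [-0.8, -0.5, 0.2]
grip_width: 0.0524
```

>>> play_rows([
  [[0,0,-0.06],[0,0,0],0.6],
  [[0,0,-0.11],[0,0,0],0.6],
  [[0,0,-0.14],[0,0,0],0.6],
  [[0,0,-0.158],[0,0,0],0.6],
  [[0,0,-0.158],[0,0,0],0.6],
  [[0,0,-0.158],[0,0,0],0.6],
])

```text
t: 3.67
tool_pos: [0.5678, 0.2381, 0.031]
ee_rot: [-0.069, 0.703, 0.069, 0.704]
ft_force: [0.2, 0.2, -0.0]
grip_width: 0.052
```

>>> play_rows([
  [[0,0,0],[0,0,0],0.35],
  [[0,0,0],[0,0,0],0.2],
  [[0,0,0],[0,0,0],0.2],
  [[0,0,0],[0,0,0],0.2],
  [[0,0,0],[0,0,0],0.2],
])

```text
t: 4.08
tool_pos: [0.5674, 0.2389, 0.0305]
ee_rot: [-0.07, 0.703, 0.07, 0.704]
ft_force: [-0.6, -1.0, 1.9]
grip_width: 0.0292
```

```bash
python3 look.py w3; python3 - <<'E'
from h import *
d=dict(np.load("w3.npz"))
cv2.imwrite("pics/w3c.png",cv2.resize(d["frame"],None,fx=1.25,fy=1.25,interpolation=cv2.INTER_CUBIC))
E
```

```text
4.0833 [0.5674 0.2389 0.0305] [[0.001, -0.196, 0.981], [0.0, 0.981, 0.196], [-1.0, -0.0, 0.001]] [ 0.16  0.53 -0.76  1.72  0.41  1.06 -0.54] [-0.6 -1.   1.9]
```

View pics/w3c.png

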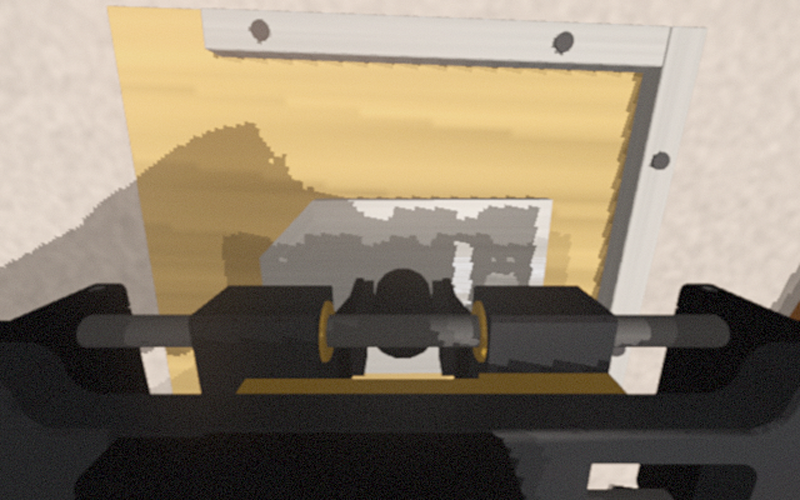

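```bash
python3 - <<'E'
from h import *
d=dict(np.load("w3.npz"));L={}
for n,a,b,z in [("hf",(527,62),(504,185),.026),("sf",(175,41),(512,56),.026),("th",(441.5,165),(435,215),.020),("ty",(262,160),(436,159),.020)]:
    P,k,r=edge(d,a,b,z,w=4);L[n]=P;print(n,np.round(P,4).tolist(),"yaw",round(line_yaw(P),4),k,r)
y=(line_yaw(L["sf"])+line_yaw(L["hf"])+np.pi/2)/2;e1=np.array([np.cos(y),np.sin(y)]);e2=np.array([-e1[1],e1[0]])
ty=(line_yaw(L["ty"])+line_yaw(L["th"])+np.pi/2)/2;f1=np.array([np.cos(ty),np.sin(ty)]);f2=np.array([-f1[1],f1[0]])
A=np.array([f1,f2]);o=np.linalg.solve(A,[L["th"].mean(0)@f1-.075,L["ty"].mean(0)@f2-.05])
q=np.linalg.solve(np.array([e1,e2]),[L["hf"].mean(0)@e1-.075,L["sf"].mean(0)@e2-.05])
print("board yaw",y,"T yaw",ty,"T origin",o,"goal",q,"delta board",(q-o)@e1,(q-o)@e2,"world",q-o,"e1",e1)
E
```

```text
hf [[0.6581, 0.3624], [0.6692, 0.2942]] yaw -1.4097 40 0.19
sf [[0.4672, 0.3357], [0.6477, 0.3655]] yaw 0.1635 40 0.32
th [[0.6316, 0.2981], [0.6382, 0.2655]] yaw -1.3705 40 0.18
ty [[0.521, 0.2797], [0.6274, 0.3008]] yaw 0.1958 40 0.08
board yaw 0.1622721852322423 T yaw 0.19804554344018388 T origin [0.56722297 0.23781713] goal [0.59142045 0.30546244] delta board 0.03480842791234827 0.06284726415515934 world [0.02419748 0.06764531] e1 [0.98686273 0.16156096]
```

>>> play_rows([
  [[0.003,0.01,0],[0,0,-0.003],0.2],
  [[0.008,0.025,0],[0,0,-0.008],0.2],
  [[0.014,0.042,0],[0,0,-0.014],0.2],
  [[0.019,0.06,0],[0,0,-0.02],0.2],
  [[0.025,0.077,0],[0,0,-0.0226],0.2],
  [[0.031,0.094,0],[0,0,-0.0226],0.2],
  [[0.036,0.108,0],[0,0,-0.0226],0.2],
  [[0.039,0.118,0],[0,0,-0.0226],0.2],
  [[0.0405,0.124,0],[0,0,-0.0226],0.2],
  [[0.0405,0.124,0],[0,0,-0.0226],0.2],
])

```text
t: 4.97
tool_pos: [0.5878, 0.3032, 0.0305]
ee_rot: [-0.057, 0.704, 0.058, 0.705]
ft_force: [-0.4, -0.2, 4.0]
grip_width: 0.0293
```

```bash
python3 look.py w4; python3 - <<'E'
from h import *
d=dict(np.load("w4.npz"))
cv2.imwrite("pics/w4c.png",cv2.resize(d["frame"][80:280,160:560],None,fx=2,fy=2,interpolation=cv2.INTER_CUBIC))
E
```

```text
4.9667 [0.5878 0.3032 0.0305] [[0.001, -0.162, 0.987], [0.002, 0.987, 0.162], [-1.0, 0.002, 0.002]] [ 0.03  0.61 -0.73  1.6   0.44  1.1  -0.65] [-0.4 -0.2  4. ]
```

View pics/w4c.png

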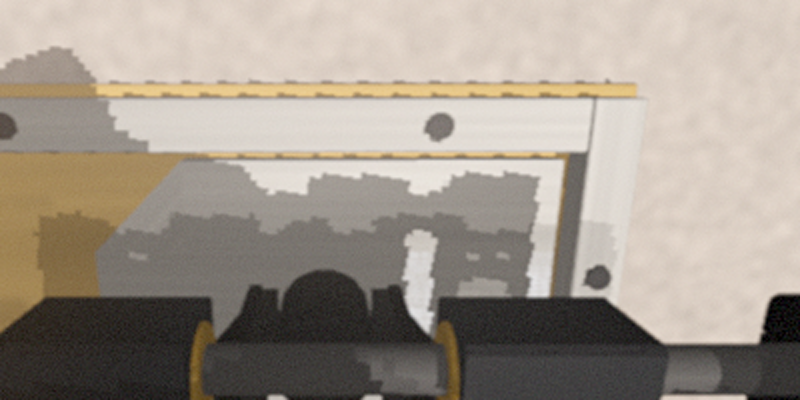

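>>> play_rows([
  [[-0.0002,0.001,0],[0,0,0],0.2],
  [[-0.0003,0.002,0],[0,0,0],0.2],
  [[-0.0005,0.003,0],[0,0,0],0.2],
  [[-0.0006,0.004,0],[0,0,0],0.2],
  [[-0.0008,0.005,0],[0,0,0],0.2],
  [[-0.0008,0.005,0],[0,0,0],0.2],
])

```text
t: 5.52
tool_pos: [0.5877, 0.303, 0.0305]
ee_rot: [-0.057, 0.704, 0.057, 0.705]
ft_force: [2.1, 0.3, 6.1]
grip_width: 0.0292
```

>>> play_rows([
  [[0.002,0.0003,0],[0,0,0],0.2],
  [[0.004,0.0006,0],[0,0,0],0.2],
  [[0.006,0.001,0],[0,0,0],0.2],
  [[0.008,0.0013,0],[0,0,0],0.2],
  [[0.008,0.0013,0],[0,0,0],0.2],
  [[0.008,0.0013,0],[0,0,0],0.2],
])

```text
t: 6.02
tool_pos: [0.5902, 0.3038, 0.0304]
ee_rot: [-0.057, 0.705, 0.057, 0.704]
ft_force: [-1.7, -0.8, 9.0]
grip_width: 0.0293
```

```bash
python3 look.py w5; python3 - <<'E'
from h import *
from bench import *
for i in range(2):
    s=sense();print(s["tool_pos"],s["ft_force"])
a=dict(np.load("w4.npz"));d=dict(np.load("w5.npz"))
x=np.hstack([a["frame"][140:250,400:520],d["frame"][140:250,400:520]])
y=np.hstack([a["frame"][135:185,220:340],d["frame"][135:185,220:340]])
cv2.imwrite("pics/w5c.png",cv2.resize(np.vstack([x,y]),None,fx=3.3,fy=3.3,interpolation=cv2.INTER_CUBIC))
E
```

```text
6.0167 [0.5902 0.3038 0.0304] [[-0.001, -0.161, 0.987], [-0.001, 0.987, 0.161], [-1.0, -0.001, -0.001]] [ 0.03  0.62 -0.73  1.59  0.45  1.11 -0.65] [-1.7 -0.8  9. ]
[0.59017265 0.30384477 0.03042412] [-2.56282881 -0.20066935  8.83947193]
[0.59017265 0.30384477 0.03042412] [-2.56282881 -0.20066935  8.83947193]
```

View pics/w5c.png

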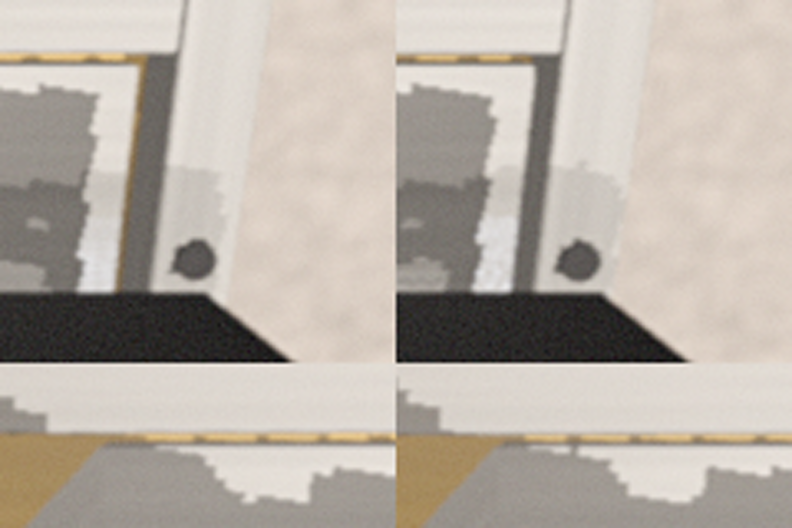

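>>> play_rows([
  [[0,0,0.002],[0,0,0],0.2],
  [[-0.0003,0.002,0.003],[0,0,0],0.2],
  [[-0.0006,0.004,0.003],[0,0,0],0.2],
  [[-0.001,0.006,0.003],[0,0,0],0.2],
  [[-0.001,0.006,0.003],[0,0,0],0.2],
  [[-0.001,0.006,0.003],[0,0,0],0.2],
])

```text
t: 6.57
tool_pos: [0.5899, 0.3066, 0.0305]
ee_rot: [-0.057, 0.705, 0.057, 0.704]
ft_force: [0.4, 0.5, -2.1]
grip_width: 0.0295
```

>>> play_rows([
  [[0.001,0.0002,0],[0,0,0],0.2],
  [[0.002,0.0003,0],[0,0,0],0.2],
  [[0.003,0.0005,0],[0,0,0],0.2],
  [[0.004,0.0006,0],[0,0,0],0.2],
  [[0.004,0.0006,0],[0,0,0],0.2],
  [[0.004,0.0006,0],[0,0,0],0.2],
])

```text
t: 7.07
tool_pos: [0.5919, 0.3071, 0.0309]
ee_rot: [-0.057, 0.705, 0.057, 0.704]
ft_force: [-0.9, -1.5, -4.6]
grip_width: 0.0288
```

>>> play_rows([
  [[-0.0002,0.001,0],[0,0,0],0.2],
  [[-0.0003,0.002,0],[0,0,0],0.2],
  [[-0.0003,0.002,0],[0,0,0],0.2],
  [[-0.0003,0.002,0],[0,0,0],0.2],
])

```text
t: 7.4
tool_pos: [0.5919, 0.3071, 0.031]
ee_rot: [-0.058, 0.705, 0.056, 0.704]
ft_force: [-1.3, -3.6, -3.8]
grip_width: 0.0294
```

>>> play_rows([
  [[0.001,0,-0.001],[0,0,0],0.2],
  [[0.002,0.0003,-0.0015],[0,0,0],0.2],
  [[0.003,0.0005,-0.0015],[0,0,0],0.2],
  [[0.003,0.0005,-0.0015],[0,0,0],0.2],
  [[0.003,0.0005,-0.0015],[0,0,0],0.2],
])

```text
t: 7.82
tool_pos: [0.5918, 0.3071, 0.0305]
ee_rot: [-0.058, 0.706, 0.056, 0.703]
ft_force: [-7.3, -5.9, 1.7]
grip_width: 0.0291
```

```bash
python3 look.py w6; python3 - <<'E'
from h import *
d=dict(np.load("w6.npz"));L={}
for n,a,b,z in [("sf top in",(240,156),(430,156),.026),("ty",(260,159.5),(430,159.5),.020),("hf",(454,165),(446,225),.026)]:
    P,k,r=edge(d,a,b,z,w=3);print(n,np.round(P,4).tolist(),"yaw",round(line_yaw(P),4),k,r)
x=d["frame"][140:240,400:500];y=d["frame"][140:180,230:430]
cv2.imwrite("pics/w6c.png",np.vstack([cv2.resize(x,(500,500),interpolation=2)[:, :].copy() if 0 else cv2.resize(x,(400,400),interpolation=2).repeat(1,0), cv2.resize(y,(400,80),interpolation=2)]) if 0 else np.vstack([np.pad(cv2.resize(x,(400,400),interpolation=2),((0,0),(0,400),(0,0))),cv2.resize(y,(800,160),interpolation=2)]))
E
```

```text
7.8167 [0.5918 0.3071 0.0305] [[-0.004, -0.161, 0.987], [-0.003, 0.987, 0.161], [-1.0, -0.003, -0.004]] [ 0.02  0.62 -0.73  1.58  0.45  1.12 -0.66] [-7.3 -5.9  1.7]
sf top in [[0.5349, 0.349], [0.6475, 0.3672]] yaw 0.1602 38 0.25
ty [[0.5457, 0.3487], [0.6505, 0.3648]] yaw 0.1517 40 0.57
hf [[0.6599, 0.3654], [0.6691, 0.3275]] yaw -1.3317 8 1.49
```

View pics/w6c.png

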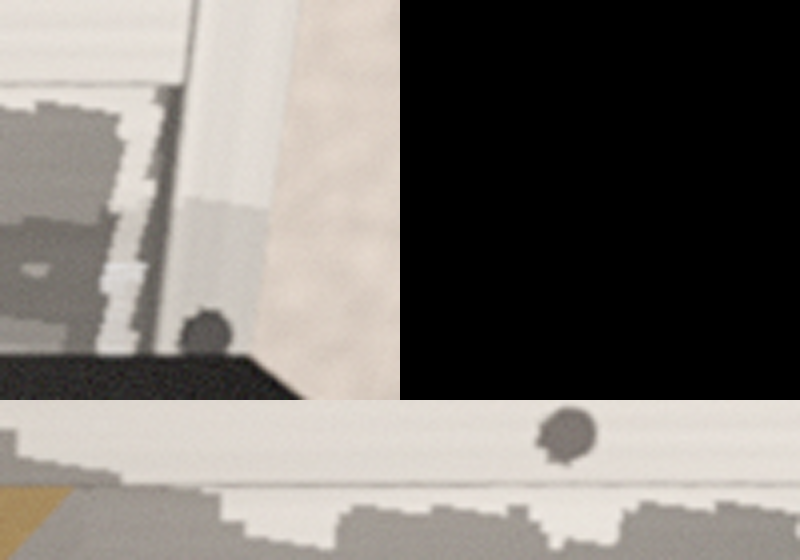

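>>> play_rows([
  [[0,0,0],[0,0,0],0.45],
  [[0,0,0],[0,0,0],0.6],
  [[0,0,0],[0,0,0],0.6],
  [[0,0,0],[0,0,0],0.6],
  [[0,0,0],[0,0,0],0.6],
  [[-0.004,-0.003,0.16],[0,0,0],0.6],
  [[-0.004,-0.003,0.16],[0,0,0],0.6],
  [[-0.004,-0.003,0.16],[0,0,0],0.6],
  [[-0.004,-0.003,0.16],[0,0,0],0.6],
])

```text
t: 8.62
tool_pos: [0.5938, 0.3087, 0.1143]
ee_rot: [-0.056, 0.702, 0.058, 0.707]
ft_force: [-0.2, 0.0, -0.1]
grip_width: 0.0519
```

```bash
python3 look.py w7; python3 - <<'E'
from h import *
d=dict(np.load("w7.npz"))
cv2.imwrite("pics/w7c.png",cv2.resize(d["frame"][80:260,160:530],(740,360),interpolation=2))
E
```

```text
8.6167 [0.5938 0.3087 0.1143] [[0.006, -0.161, 0.987], [0.003, 0.987, 0.161], [-1.0, 0.002, 0.007]] [ 0.04  0.54 -0.77  1.51  0.39  1.24 -0.62] [-0.2  0.  -0.1]
```

View pics/w7c.png

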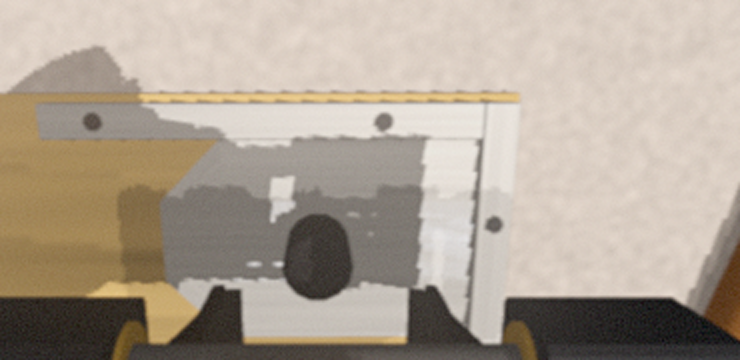

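>>> play_rows([
  [[-0.0036,-0.0034,-0.06],[0,0,0],0.6],
  [[-0.0036,-0.0034,-0.12],[0,0,0],0.6],
  [[-0.0036,-0.0034,-0.155],[0,0,0],0.6],
  [[-0.0036,-0.0034,-0.168],[0,0,0],0.6],
  [[-0.0036,-0.0034,-0.168],[0,0,0],0.4],
  [[-0.0036,-0.0034,-0.168],[0,0,0],0.2],
  [[-0.0036,-0.0034,-0.168],[0,0,0],0.2],
  [[-0.0036,-0.0034,-0.168],[0,0,0],0.2],
  [[-0.0036,-0.0034,-0.168],[0,0,0],0.2],
])

```text
t: 9.42
tool_pos: [0.591, 0.3059, 0.0282]
ee_rot: [-0.057, 0.704, 0.057, 0.706]
ft_force: [-0.4, -0.0, 1.4]
grip_width: 0.0294
```

>>> play_rows([
  [[0,0,0.01],[0,0,0],0.2],
  [[0,0,0.04],[0,0,0],0.2],
  [[0,0,0.08],[0,0,0],0.2],
  [[0,0,0.13],[0,0,0],0.2],
  [[0,0,0.18],[0,0,0],0.2],
  [[0,0,0.23],[0,0,0],0.2],
  [[0,0,0.28],[0,0,0],0.2],
  [[0,0,0.31],[0,0,0],0.2],
  [[0,0,0.324],[0,0,0],0.2],
  [[0,0,0.324],[0,0,0],0.2],
])

```text
t: 10.25
tool_pos: [0.5905, 0.3059, 0.1913]
ee_rot: [-0.057, 0.704, 0.058, 0.706]
ft_force: [1.3, -0.3, -3.7]
grip_width: 0.0293
```

>>> play_rows([
  [[-0.01,-0.05,0],[0,0,-0.01],0.2],
  [[-0.02,-0.11,0],[0,0,-0.02],0.2],
  [[-0.03,-0.17,0],[0,0,-0.03],0.2],
  [[-0.04,-0.23,0],[0,0,-0.04],0.2],
  [[-0.05,-0.29,0],[0,0,-0.05],0.2],
  [[-0.06,-0.35,0],[0,0,-0.06],0.2],
  [[-0.07,-0.41,0],[0,0,-0.07],0.2],
  [[-0.08,-0.47,0],[0,0,-0.08],0.2],
  [[-0.09,-0.53,0],[0,0,-0.09],0.2],
  [[-0.1,-0.59,0],[0,0,-0.1057],0.2],
])

```text
t: 11.08
tool_pos: [0.5383, 0.0087, 0.1872]
ee_rot: [0.002, 0.708, -0.002, 0.706]
ft_force: [1.1, -0.2, -3.1]
grip_width: 0.0288
```

>>> play_rows([
  [[-0.01,-0.06,0],[0,0,0],0.2],
  [[-0.03,-0.13,0],[0,0,0],0.2],
  [[-0.04,-0.2,0],[0,0,0],0.2],
  [[-0.05,-0.27,0],[0,0,0],0.2],
  [[-0.07,-0.34,0],[0,0,0],0.2],
  [[-0.08,-0.41,0],[0,0,0],0.2],
  [[-0.09,-0.47,-0.02],[0,0,0],0.2],
  [[-0.1,-0.52,-0.06],[0,0,0],0.2],
  [[-0.105,-0.538,-0.11],[0,0,0],0.2],
  [[-0.105,-0.538,-0.15],[0,0,0],0.2],
])

```text
t: 11.92
tool_pos: [0.4842, -0.2625, 0.1106]
ee_rot: [0.004, 0.708, -0.004, 0.706]
ft_force: [-1.1, 0.4, -3.7]
grip_width: 0.0296
```

>>> play_rows([
  [[0,0,-0.03],[0,0,0],0.2],
  [[0,0,-0.05],[0,0,0],0.2],
  [[0,0,-0.05],[0,0,0],0.2],
  [[0,0,-0.05],[0,0,0],0.2],
  [[0,0,-0.05],[0,0,0],0.2],
])

```text
t: 12.33
tool_pos: [0.4882, -0.2588, 0.0894]
ee_rot: [0.001, 0.707, -0.002, 0.708]
ft_force: [-0.2, -0.5, -2.9]
grip_width: 0.0292
```

```bash
python3 look.py w8; python3 - <<'E'
from h import *
d=dict(np.load("w8.npz"))
cv2.imwrite("pics/w8c.png",cv2.resize(d["frame"][60:300,120:560],(792,432),interpolation=2))
E
```

```text
12.3333 [ 0.4882 -0.2588  0.0894] [[0.001, 0.004, 1.0], [-0.001, 1.0, -0.004], [-1.0, -0.001, 0.001]] [ 0.89  0.26 -0.51  1.84  0.14  1.08  0.32] [-0.2 -0.5 -2.9]
```

View pics/w8c.png

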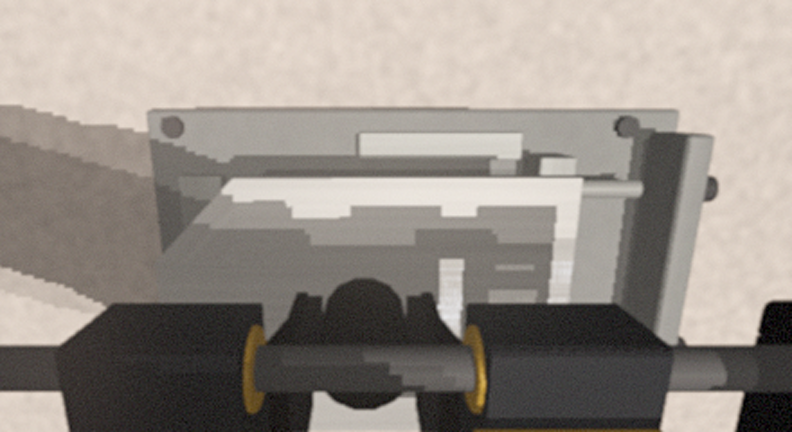

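```bash
python3 - <<'E'
from h import *
d=dict(np.load("w8.npz"))
for n,a,b,z in [("ty",(252,159),(438,160),.0812),("th",(442.5,164),(437,222),.0812),("bed+y",(235,120),(490,121),.012),("rail+ out",(322,134),(406,134.5),.018),("block back top",(516,140),(495,245),.042)]:
    P,k,r=edge(d,a,b,z,w=3);print(n,np.round(P,4).tolist(),"yaw",round(line_yaw(P),4),k,r)
a=dict(np.load("w1.npz"));P,k,r=edge(a,(318,105),(381,105),.018);print("w1 rail+out",P)
E
```

```text
ty [[0.4453, -0.2087], [0.5596, -0.2092]] yaw -0.0047 40 0.09
th [[0.563, -0.2127], [0.5628, -0.2508]] yaw -1.5758 40 0.23
bed+y [[0.4161, -0.1846], [0.6286, -0.1865]] yaw -0.009 40 0.1
rail+ out [[0.4884, -0.197], [0.5576, -0.1973]] yaw -0.0041 40 0.1
block back top [[0.6327, -0.2012], [0.6323, -0.2867]] yaw -1.5753 40 0.27
w1 rail+out [[ 0.48941821 -0.19776593]
 [ 0.55842621 -0.19768207]]
```

>>> play_rows([
  [[-0.003,-0.002,-0.02],[0,0,0],0.2],
  [[-0.006,-0.003,-0.04],[0,0,0],0.2],
  [[-0.006,-0.003,-0.06],[0,0,0],0.2],
  [[-0.006,-0.003,-0.08],[0,0,0],0.2],
  [[-0.006,-0.003,-0.095],[0,0,0],0.2],
  [[-0.006,-0.003,-0.103],[0,0,0],0.2],
  [[-0.006,-0.003,-0.103],[0,0,0],0.2],
  [[-0.006,-0.003,-0.103],[0,0,0],0.2],
])

```text
t: 13.05
tool_pos: [0.4845, -0.2601, 0.0368]
ee_rot: [0.002, 0.707, -0.001, 0.707]
ft_force: [0.1, -0.2, -3.2]
grip_width: 0.0293
```

>>> play_rows([
  [[0.003,0,0],[0,0,0],0.2],
  [[0.006,0,0],[0,0,0],0.2],
  [[0.009,0,0],[0,0,0],0.2],
  [[0.012,0,0],[0,0,0],0.2],
  [[0.015,0,0],[0,0,0],0.2],
  [[0.018,0,0],[0,0,0],0.2],
  [[0.021,0,0],[0,0,0],0.2],
  [[0.024,0,0],[0,0,0],0.2],
  [[0.027,0,0],[0,0,0],0.2],
  [[0.027,0,0],[0,0,0],0.2],
])

```text
t: 13.88
tool_pos: [0.4966, -0.2604, 0.0366]
ee_rot: [0.002, 0.708, -0.001, 0.706]
ft_force: [-6.0, -0.7, -1.9]
grip_width: 0.0291
```

>>> play_rows([
  [[0.002,0,0],[0,0,0],0.2],
  [[0.004,0,0],[0,0,0],0.2],
  [[0.006,0,0],[0,0,0],0.2],
  [[0.006,0,0],[0,0,0],0.2],
])

```text
t: 14.22
tool_pos: [0.4988, -0.2604, 0.0363]
ee_rot: [0.002, 0.709, -0.001, 0.705]
ft_force: [-6.6, 0.3, -1.9]
grip_width: 0.0297
```

```bash
python3 look.py w9; python3 - <<'E'
from bench import *
print(sense()["ft_force"],sense()["moment"])
E
```

```text
14.2167 [ 0.4988 -0.2604  0.0363] [[-0.005, 0.005, 1.0], [0.001, 1.0, -0.005], [-1.0, 0.001, -0.005]] [ 0.85  0.35 -0.49  1.85  0.19  0.99  0.28] [-6.6  0.3 -1.9]
[-7.45464785 -0.01401594 -2.40326154] [-0.01076129  1.49928132  0.0494689 ]
```

>>> play_rows([
  [[0,0,-0.002],[0,0,0],0.2],
  [[0,0,-0.004],[0,0,0],0.2],
  [[0,0,-0.006],[0,0,0],0.2],
  [[0,0,-0.008],[0,0,0],0.2],
  [[0,0,-0.01],[0,0,0],0.2],
  [[0,0,-0.012],[0,0,0],0.2],
  [[0,0,-0.014],[0,0,0],0.2],
  [[0,0,-0.0155],[0,0,0],0.2],
  [[0,0,-0.0155],[0,0,0],0.2],
])

```text
t: 15.02
tool_pos: [0.4986, -0.2604, 0.0286]
ee_rot: [0.002, 0.709, -0.002, 0.705]
ft_force: [-7.7, -0.2, -0.3]
grip_width: 0.029
```

>>> play_rows([
  [[0,0,-0.001],[0,0,0],0.2],
  [[0,0,-0.002],[0,0,0],0.2],
  [[0,0,-0.003],[0,0,0],0.2],
  [[0,0,-0.003],[0,0,0],0.2],
])

```text
t: 15.35
tool_pos: [0.4991, -0.2604, 0.0281]
ee_rot: [0.002, 0.709, -0.002, 0.706]
ft_force: [-9.5, 0.7, 4.0]
grip_width: 0.0292
```

>>> play_rows([
  [[-0.002,0,0],[0,0,0],0.2],
  [[-0.004,0,0],[0,0,0],0.2],
  [[-0.006,0,0],[0,0,0],0.2],
  [[-0.008,0,0],[0,0,0],0.2],
  [[-0.008,0,0],[0,0,0],0.2],
])

```text
t: 15.77
tool_pos: [0.4964, -0.2604, 0.0282]
ee_rot: [0.002, 0.707, -0.002, 0.707]
ft_force: [-5.7, 0.7, 1.2]
grip_width: 0.0295
```

>>> play_rows([
  [[-0.001,0,0],[0,0,0],0.2],
  [[-0.002,0,0],[0,0,0],0.2],
  [[-0.002,0,0],[0,0,0],0.45],
  [[-0.002,0,0],[0,0,0],0.6],
  [[-0.002,0,0],[0,0,0],0.6],
  [[-0.002,0,0],[0,0,0],0.6],
])

```text
t: 16.27
tool_pos: [0.4974, -0.2604, 0.0286]
ee_rot: [0.001, 0.706, -0.002, 0.708]
ft_force: [0.1, -0.8, 0.5]
grip_width: 0.0475
```

>>> play_rows([
  [[0,0,0.04],[0,0,0],0.6],
  [[0,0,0.1],[0,0,0],0.6],
  [[0,0,0.16],[0,0,0],0.6],
  [[0,-0.06,0.22],[0,0,0],0.6],
  [[0,-0.12,0.26],[0,0,0],0.6],
  [[0,-0.12,0.26],[0,0,0],0.6],
  [[0,-0.12,0.26],[0,0,0],0.6],
])

```text
t: 16.85
tool_pos: [0.4967, -0.3232, 0.1597]
ee_rot: [0.002, 0.706, -0.004, 0.708]
ft_force: [0.2, 0.6, -0.2]
grip_width: 0.0523
```

```bash
python3 look.py w10; python3 - <<'E'
from bench import *
from h import *
d=dict(np.load("w10.npz"));t=snapshot("top")
a=cv2.resize(d["frame"][20:240,160:520],(720,440),interpolation=2)
b=np.pad(cv2.resize(t["frame"][90:240,180:470],None,fx=1,fy=1),((0,0),(0,430),(0,0)))
cv2.imwrite("pics/w10c.png",np.vstack([a,b]))
E
```

```text
16.85 [ 0.4967 -0.3232  0.1597] [[0.004, 0.008, 1.0], [-0.003, 1.0, -0.008], [-1.0, -0.003, 0.004]] [ 0.94  0.27 -0.48  1.67  0.13  1.23  0.42] [ 0.2  0.6 -0.2]
```

View pics/w10c.png

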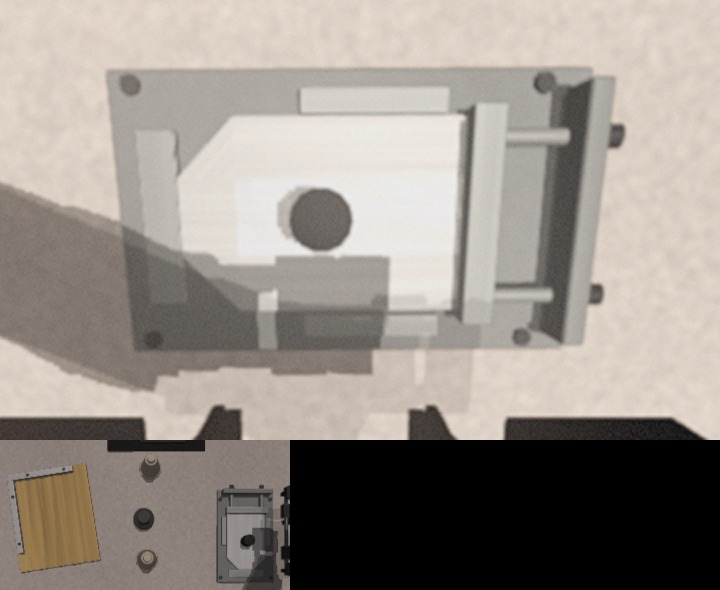

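```bash
python3 - <<'E'
from h import *
d=dict(np.load("w10.npz"))
for n,a,b,z in [("T+y",(284,78),(382,77.5),.020),("T heel",(391.5,84),(387,160),.020),("T nose",(249,112),(251,143),.020),("lip in",(247.5,90),(249,108),.018),("jaw",(397,75),(391.5,180),.0335),("rail+ in",(312,76),(380,76),.018),("bed+y",(220,55),(450,54),.012)]:
    P,k,r=edge(d,a,b,z,w=2.5);print(n,np.round(P,4).tolist(),"yaw",round(line_yaw(P),4),k,r)
v=d["z_map"]
for n,uv in [("heel",(375,100)),("mid",(350,90)),("nosey",(285,90)),("bed",(230,75))]:
    q=v[uv[1]-2:uv[1]+3,uv[0]-2:uv[0]+3];z=np.median(q[q>0]);c=np.array([(uv[0]-d["cx"])/d["fx"]*z,(uv[1]-d["cy"])/d["fy"]*z,z,1]);print(n,(d["T"]@c)[:3].round(4))
E
```

```text
T+y [[0.4597, -0.2096], [0.5587, -0.2104]] yaw -0.0078 40 0.06
T heel [[0.5673, -0.2166], [0.5675, -0.2941]] yaw -1.5677 40 0.25
T nose [[0.4214, -0.2427], [0.4214, -0.2745]] yaw -1.5702 40 0.24
lip in [[0.4201, -0.2211], [0.4206, -0.2387]] yaw -1.5433 40 0.23
jaw [[0.5706, -0.2101], [0.5702, -0.3134]] yaw -1.5752 40 0.2
rail+ in [[0.4879, -0.2094], [0.5571, -0.2101]] yaw -0.0093 40 0.12
bed+y [[0.3949, -0.1859], [0.6283, -0.1865]] yaw -0.0025 40 0.3
heel [ 0.5526 -0.2319  0.0196]
mid [ 0.5266 -0.222   0.0193]
nosey [ 0.4601 -0.2215  0.0195]
bed [ 0.4028 -0.2057  0.0112]
```

```bash
python3 -c "
from bench import *
print(hand_in())"
```

```text
the job is handed in; nothing more can be done
None
```

The template was squared against both fences, let go there, then taken by its knob and loaded into the press carrier. The job is handed in at about 17 s of arm time.

**Squaring:** I stopped with about 7 N on the heel fence and 6 N on the side fence. After I opened the fingers and raised the gripper, the wrist view showed no wood between the plate and either fence. While sliding, the tool pressed down on the board with up to 9 N, and I raised it slightly to relieve that.

**Loading:** I pushed the jaw back about 9 mm, with 7 to 10 N at the wrist. I then lowered the plate to the bed, eased it back to the lip and let go.

**Last checks:**
- **Lip:** the nose is about 1 mm from the lip's inner face (x = 0.421 m against about 0.4205), which is within the camera error.
- **Jaw:** it sits 5.6 mm back from rest, where 6 mm was expected.
- **Flatness:** the plate's top reads 19.3 to 19.6 mm at three points, so it lies flat.
- **Angle:** the plate edges measure within about 0.01 rad of the carrier's.
- **Bystanders:** both cones and the weight looked unmoved in the top view, and the gripper is clear of everything.

**One disagreement:** the measured heel edge came out about 3 mm short of the jaw's face. Going by its nose, the 150 mm plate should touch the jaw, and the jaw is held back. I put it down to a poor edge fit in the dark band beside the jaw.

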